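Put the sensitiser bottles back in their caddy

TASK

The sheet is coated, so put the four coloured dropper bottles of sensitiser back in the wooden caddy, each one standing in the cup of its own colour (green, purple, pink, yellow). Keep the bottles upright as you carry them, set them down on the bottom of the cup rather than dropping them in, and let go. Leave the white-labelled water bottle and the white mixing cup standing where they are.

Things in the scene. Friction and masses are not known exactly. Their poses are not given: they have to be found in the camera images.
- green_bottle: Sensitiser bottle with green label, collar and bulb. Upright round glass dropper bottle, 100 mm tall: amber body 34 mm in diameter, straight up to 57 mm, shoulder to 66 mm, collar 21 mm in diameter up to 82 mm, bulb 15 mm in diameter up to 100 mm; 65 to 110 g. Origin: centre of the underside, z up. Starts standing on the table top.
- purple_bottle: Sensitiser bottle with purple label, collar and bulb. Upright round glass dropper bottle, 100 mm tall: amber body 34 mm in diameter, straight up to 57 mm, shoulder to 66 mm, collar 21 mm in diameter up to 82 mm, bulb 15 mm in diameter up to 100 mm; 65 to 110 g. Origin: centre of the underside, z up. Starts standing on the table top.
- pink_bottle: Sensitiser bottle with pink label, collar and bulb. Upright round glass dropper bottle, 100 mm tall: amber body 34 mm in diameter, straight up to 57 mm, shoulder to 66 mm, collar 21 mm in diameter up to 82 mm, bulb 15 mm in diameter up to 100 mm; 65 to 110 g. Origin: centre of the underside, z up. Starts standing on the table top.
- yellow_bottle: Sensitiser bottle with yellow label, collar and bulb. Upright round glass dropper bottle, 100 mm tall: amber body 34 mm in diameter, straight up to 57 mm, shoulder to 66 mm, collar 21 mm in diameter up to 82 mm, bulb 15 mm in diameter up to 100 mm; 65 to 110 g. Origin: centre of the underside, z up. Starts standing on the table top.
- green_cup: Green round open cup, fixed in the caddy: outside 70 mm, inside 62 mm in diameter, 24 mm high, floor 4 mm thick. Origin: centre of the underside, 8 mm above the table top; z up, y along the row. The four cups stand in one row, 92 mm apart, in a low wooden tray 392 x 100 mm, rim 26 mm above the table; colour order and caddy place vary.
- purple_cup: Purple round open cup, fixed in the caddy: outside 70 mm, inside 62 mm in diameter, 24 mm high, floor 4 mm thick. Origin: centre of the underside, 8 mm above the table top; z up, y along the row. The four cups stand in one row, 92 mm apart, in a low wooden tray 392 x 100 mm, rim 26 mm above the table; colour order and caddy place vary.
- pink_cup: Pink round open cup, fixed in the caddy: outside 70 mm, inside 62 mm in diameter, 24 mm high, floor 4 mm thick. Origin: centre of the underside, 8 mm above the table top; z up, y along the row. The four cups stand in one row, 92 mm apart, in a low wooden tray 392 x 100 mm, rim 26 mm above the table; colour order and caddy place vary.
- yellow_cup: Yellow round open cup, fixed in the caddy: outside 70 mm, inside 62 mm in diameter, 24 mm high, floor 4 mm thick. Origin: centre of the underside, 8 mm above the table top; z up, y along the row. The four cups stand in one row, 92 mm apart, in a low wooden tray 392 x 100 mm, rim 26 mm above the table; colour order and caddy place vary.
- water_bottle: Distilled-water bottle: same shape and size as the sensitiser bottles but with white label, collar and bulb; has no cup and stays where it is. Origin: centre of the underside, z up.
- mixing_cup: Small white porcelain mixing cup standing on the table among the bottles, 52 mm in diameter at the rim, 45 mm high, empty; stays where it is. Origin: centre of the underside, z up.

How it is judged:
At the end, for the whole second after the job is handed in: Each of the four coloured bottles stands upright (within 6 degrees) on the floor of the cup of its own colour (bottle origin less than 10 mm above the cup's origin), centred within 15 mm, which any bottle standing inside its cup is, released and at rest (horizontal distance between green_bottle and green_cup below 0.015 m and z of green_bottle in the frame of green_cup below 0.01 m and angle between each of green_bottle, purple_bottle, pink_bottle, yellow_bottle's own z axis and vertical below 0.1 rad and linear speed of each of green_bottle, purple_bottle, pink_bottle, yellow_bottle below 0.02 m/s and contact force between each of green_bottle, purple_bottle, pink_bottle, yellow_bottle and the fingers below 0.1 N and horizontal distance between purple_bottle and purple_cup below 0.015 m and z of purple_bottle in the frame of purple_cup below 0.01 m and horizontal distance between pink_bottle and pink_cup below 0.015 m and z of pink_bottle in the frame of pink_cup below 0.01 m and horizontal distance between yellow_bottle and yellow_cup below 0.015 m and z of yellow_bottle in the frame of yellow_cup below 0.01 m); the robot touches nothing.
It fails at once if a coloured bottle is tipped over (tilted more than 30 degrees) (angle between any of green_bottle, purple_bottle, pink_bottle, yellow_bottle's own z axis and vertical above 0.52 rad).
It fails at once if a bottle is dropped into its cup (arrives faster than 0.6 m/s, a fall of about 20 mm) ((horizontal distance between green_bottle and green_cup below 0.05 m and z of green_bottle in the frame of green_cup below 0.035 m and linear speed of green_bottle above 0.6 m/s) or (horizontal distance between purple_bottle and purple_cup below 0.05 m and z of purple_bottle in the frame of purple_cup below 0.035 m and linear speed of purple_bottle above 0.6 m/s) or (horizontal distance between pink_bottle and pink_cup below 0.05 m and z of pink_bottle in the frame of pink_cup below 0.035 m and linear speed of pink_bottle above 0.6 m/s) or (horizontal distance between yellow_bottle and yellow_cup below 0.05 m and z of yellow_bottle in the frame of yellow_cup below 0.035 m and linear speed of yellow_bottle above 0.6 m/s)).
It fails at once if the white-labelled water bottle is pushed more than 20 mm or tipped (distance of water_bottle from where it was at the start of the episode above 0.02 m or angle between water_bottle's own z axis and vertical above 0.35 rad).
It fails at once if the white mixing cup is pushed more than 20 mm or tipped (distance of mixing_cup from where it was at the start of the episode above 0.02 m or angle between mixing_cup's own z axis and vertical above 0.35 rad).
It also fails if it takes over 96 s, if anything falls off the work surface, if the arm or the gripper's body presses on something with over 40 N, if the wrist force passes 120 N, or if a joint passes its speed limit or range.

ROBOT

A 7-joint arm with a two-finger parallel gripper is mounted at the origin on the work surface. World frame = base frame: x ahead of the robot, y to its left, z up, the work surface at z = 0. Lengths are in m, angles in rad, forces in N, time in s.
With the tool pointing down it reaches from about 0.35 to 0.9 m from the base axis. Payload 8.1 kg.
Tool frame: the origin (TCP) lies at the very end of the fingers, on their centre line; the grasp point (between the pads) lies 19 mm behind it; z points along the fingers, y is the line along which they close (so a half turn about z gives the same grasp; the last joint's range is limited). The gripper opens to 92 mm and grips with 3 to 60 N. Pads are 19 mm wide; open, the fingers measure 130 mm over their backs; the gripper's body (75 mm by 190 mm) begins 47 mm behind the grasp point.
Start: joints at [-1.206, 0.434, 0.025, 1.573, -0.012, 1.134, -0.075], TCP at [0.282, 0.558, 0.227] pointing down, gripper open.
Joint ranges: [-2.62, 2.62], [-0.44, 2.09], [-1.27, 1.32], [0.08, 2.57], [-1.32, 4.46], [0.12, 2], [-2.74, 2.74]. Speed limits (rad/s): [2.22, 2.22, 3.01, 3.01, 3.14, 3.14, 3.14].

INTERFACE

Orientations are given as a unit quaternion [w, x, y, z].
In Python, from cell import env gives the robot as it stands.
- The arm moves only by the tool move_arm, never from a script. Its arguments are lists of equal length, an entry for each row: "xyz": the shift along the tool's x, y, z in m, a list of three; "yaw": the turn about the tool's z in rad. In form: {"xyz": [[x, y, z], ...], "yaw": [yaw, ...]}. A call has 1 to 5 rows; each row is the pose to reach, as a shift and turn from the pose commanded when the call began, along the tool's axes at that moment; what a row does not reach only later rows make up. A row lasts 1/12 s, in which the tool goes at most 41.7 mm and 7.16 degrees, less where a joint would pass 70% of its speed; a pose out of reach is approached as far as the arm can. A call with a gripper value outside its range is refused whole. "grip" is the opening, from -1 (shut) to 1 (fully open), set as the call begins (left out, the last holds). The fingers move at their own pace and stop on an object; "squeeze" is the grip in N (left out, the last holds). Time passes only in rows, so rows that repeat a pose let the fingers close. It gives the time, the measured TCP pose, the force, the opening and the grip force at its end, in the units of the state.
- env.get_obs(): the state, without advancing time (a new reading comes with each control period).
- env.camera(name): name is "scene" or "top"; returns a dict with "color" (480x640x3 uint8, red, green, blue), "camera_matrix" (3x3 intrinsics, pixels), "eye" and "attitude" of the camera in the world. Camera axes: x right, y down, z forward; pixel columns grow to the right and rows downward; lengths in m; the calibration is good to about 2 mm. A picture is of the moment at which its call begins. There is no depth.
- env.job_done(): hands the job in; it is judged then, once.
The state is a dict: "time": time; "joints": joint angles; "joint_vel": joint speeds; "joint_torque": joint torques, N m; "eef_pos": TCP position; "tcp_rot": TCP orientation; "ft_force": force on the tool from outside, world axes, zero at the start; "moment": the same for the moment, N m; "grip_width": finger opening in m; "finger_force": force on a finger pad.
Only numpy, scipy, OpenCV 4.12 (cv2) and the standard library are available. Lean on these libraries where they do the work, as an engineer would, in place of code of your own. Each camera call takes 0.05 s, during which the arm holds its last target. There are 200 camera calls.

## Working session

There is one attempt and no reset: what is moved stays moved. The work goes in short steps, Python scripts to look and compute and a tool call to move; the robot and the scene stay as the last step left them, time stands still between calls to the robot, and variables do not carry over. Pictures are saved under pics/ and viewed, at most 14 in all, crops included, and the job is handed in when it is done.

Besides the shell and the picture viewer there is one more tool, called after "Emit:" in YAML: its name, and indented under it one key for each argument. move_arm: Moves the arm, as the interface text tells. Its arguments: {"type":"object","properties":{"xyz":{"type":"array","items":{"type":"array","items":{"type":"number"}}},"yaw":{"type":"array","items":{"type":"number"}},"grip":{"type":"number"},"squeeze":{"type":"number"}},"required":["xyz","yaw"]}

```bash
mkdir -p pics; ls; python3 - <<'E'
from cell import env
import cv2
o=env.get_obs()
for k in ("time","eef_pos","tcp_rot","grip_width"): print(k,o[k])
for n in("top","scene"):
    c=env.camera(n); cv2.imwrite(f"pics/{n}0.png",c["color"][:,:,::-1]); print(c["camera_matrix"],c["eye"],c["attitude"])
E
```

```text
pics
time 0.0
eef_pos [0.28164485 0.55737602 0.22594431]
tcp_rot [-1.10307233e-04  2.31797296e-01  9.72763790e-01 -7.81473298e-04]
grip_width 0.09217273598072881
[[446.97854716   0.         326.99109951]
 [  0.         446.97854716 235.2905326 ]
 [  0.           0.           1.        ]] [0.41404811 0.00456387 0.97067131] [ 0.05389508 -0.70258079  0.7085967  -0.03696327]
[[518.07171877   0.         322.23497354]
 [  0.         518.07171877 233.80519126]
 [  0.           0.           1.        ]] [ 0.98935674 -0.64105276  0.54937356] [-0.45435224  0.84159917  0.25892144 -0.13503544]
```

View pics/top0.png

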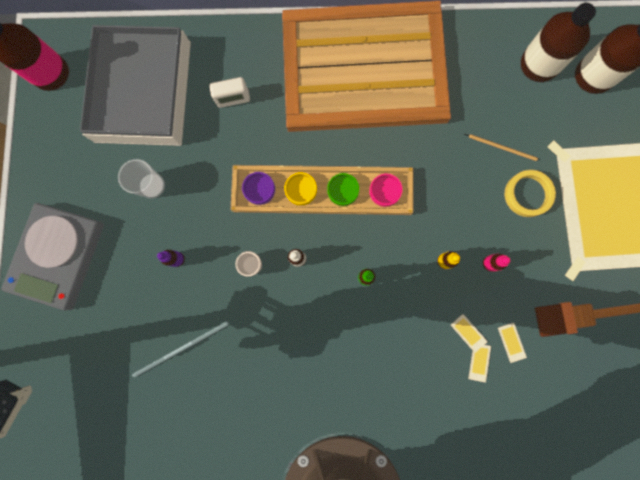

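View pics/scene0.png

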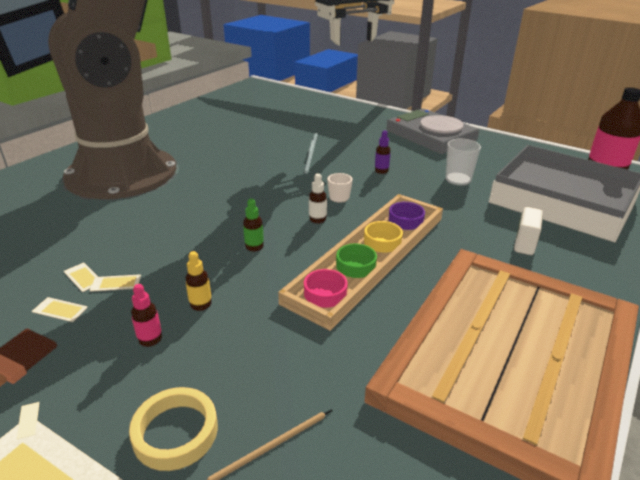

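The top view shows the caddy cups at about row 188, ordered purple, yellow, green, pink at columns 258, 300, 343 and 386. The bottles are at purple (170,258), green (367,276), yellow (449,260) and pink (497,262). The water bottle is at (297,257) and the mixing cup at (248,264). The scene view shows every bottle upright.

```bash
cat > h.py <<'E'
from cell import env
import cv2, numpy as np
from scipy.spatial.transform import Rotation as Rn
HUE={'green':(45,75),'purple':(122,142),'pink':(160,176),'yellow':(20,30)}
def rot(q): return Rn.from_quat(np.roll(q,-1)).as_matrix()
def ray(c,uv):
    K=c["camera_matrix"]; d=rot(c["attitude"])@np.linalg.inv(K)@[uv[0],uv[1],1]
    return np.array(c["eye"]),d/np.linalg.norm(d)
def plane(c,uv,z): e,d=ray(c,uv); return e+d*(z-e[2])/d[2]
def proj(c,p):
    v=c["camera_matrix"]@rot(c["attitude"]).T@(np.array(p)-c["eye"]); return v[:2]/v[2]
def cross(r1,r2):
    A=np.stack([r1[1],-r2[1]],1); t=np.linalg.lstsq(A,r2[0]-r1[0],rcond=None)[0]
    a,b=r1[0]+t[0]*r1[1],r2[0]+t[1]*r2[1]; return (a+b)/2,np.linalg.norm(a-b)
def blobs(c,col,amin=25):
    h=cv2.cvtColor(c["color"],cv2.COLOR_RGB2HSV); lo,hi=HUE[col]
    m=cv2.inRange(h,(lo,130,50),(hi,255,255))
    n,_,s,ce=cv2.connectedComponentsWithStats(m)
    return [(s[i],ce[i]) for i in range(1,n) if s[i][4]>=amin],m
def delta(target,yaw_to=None):
    "shift in tool axes to the world target, and tool heading"
    o=env.get_obs(); R=rot(o["tcp_rot"]); return R.T@(np.array(target)-o["eef_pos"])
E
python3 - <<'E'
from h import *
t=env.camera("top"); s=env.camera("scene")
print(proj(t,[0,0,0]),proj(s,[0,0,0]))
for col in HUE:
    print(col)
    for n,c in(("top",t),("scene",s)):
        for st,ce in blobs(c,col)[0]:
            if st[0]>530 or st[2]*st[3]>4000: continue
            print(' ',n,st,ce.round(1),'z.032',plane(c,(st[0]+(st[2]-1)/2,st[1]+(st[3]-1)/2),.032).round(4)[:2],'z.09',plane(c,ce,.09).round(4)[:2])
E
```

```text
[342.31286184 498.28654142] [121.56769378 172.93678371]
green
  top [328 173  31  32 760] [343. 189.] z.032 [ 0.6364 -0.0084] z.09 [ 0.6217 -0.0075]
  top [363 270  11  12  98] [367.9 275.8] z.032 [ 0.45   -0.0584] z.09 [ 0.4472 -0.0543]
  scene [246 199  12  20 184] [251.4 209.8] z.032 [0.3908 0.0077] z.09 [ 0.4606 -0.0685]
  scene [244 226  19  20 294] [253.2 236.4] z.032 [ 0.4552 -0.0637] z.09 [ 0.5171 -0.1303]
  scene [ 336  244   41   34 1087] [355.4 259.8] z.032 [ 0.6471 -0.0236] z.09 [ 0.6839 -0.0919]
purple
  top [243 173  31  31 758] [258.1 187.7] z.032 [0.6398 0.1747] z.09 [0.6264 0.1639]
  top [158 252  13  10 101] [163.9 256.3] z.032 [0.4936 0.3733] z.09 [0.4891 0.3507]
  top [172 252  11  14  76] [178.4 259.2] z.032 [0.4891 0.3453] z.09 [0.483  0.3214]
  scene [380 132   8  14  86] [383.7 139.4] z.032 [0.4381 0.4615] z.09 [0.5027 0.3337]
  scene [376 154  13  14 167] [381.9 160.9] z.032 [0.4965 0.3459] z.09 [0.5524 0.2337]
  scene [390 203  34  26 696] [406.3 214.7] z.032 [0.6523 0.1568] z.09 [0.6887 0.0696]
pink
  top [  10   38   53   48 1149] [42.5 67.1] z.032 [0.9397
[... 1043 characters left out ...]
 16  17 110] [442.4 261.1] z.032 [ 0.481  -0.2186] z.09 [ 0.4748 -0.2006]
  top [446 252  14  13 142] [453.  258.1] z.032 [ 0.485  -0.2354] z.09 [ 0.4805 -0.2215]
  top [456 319  24  26 288] [467.4 331.5] z.032 [ 0.3342 -0.2594] z.09 [ 0.3391 -0.2428]
  top [502 327  19  27 292] [511.1 340.4] z.032 [ 0.3168 -0.3465] z.09 [ 0.3221 -0.325 ]
  top [473 348  15  26 277] [479.9 360.9] z.032 [ 0.2764 -0.2819] z.09 [ 0.2842 -0.2639]
  scene [364 221  39  32 981] [382.3 235.9] z.032 [0.6498 0.0667] z.09 [ 0.6861 -0.0117]
  scene [187 251  16  25 296] [194.2 264. ] z.032 [ 0.429  -0.1824] z.09 [ 0.4933 -0.2359]
  scene [186 280  25  26 434] [199.  293.8] z.032 [ 0.4889 -0.2337] z.09 [ 0.5481 -0.2804]
```

```bash
python3 - <<'E'
from h import *
t=env.camera("top"); s=env.camera("scene")
P={'green':((367.9,275.8),(251.4,209.8)),'purple':((163.9,256.3),(383.7,139.4)),'pink':((502.2,260.6),(140.2,297.7)),'yellow':((453,258.1),(194.2,264))}
for k,(a,b) in P.items():
    p,g=cross(ray(t,a),ray(s,b)); print(k,p.round(4),'gap',round(g,4))
# white things
for c,n in((t,'top'),(s,'scene')):
    h=cv2.cvtColor(c["color"],cv2.COLOR_RGB2HSV); m=cv2.inRange(h,(0,0,130),(180,90,255))
    N,_,st,ce=cv2.connectedComponentsWithStats(m)
    for i in range(1,N):
        x,y=ce[i]
        if st[i][4]>20 and (n=='top' and 220<x<320 and 240<y<290 or n=='scene' and 290<x<360 and 160<y<240): print(n,st[i],ce[i].round(1),plane(c,ce[i],.045).round(3),plane(c,ce[i],.09).round(3))
o=env.get_obs(); R=rot(o["tcp_rot"]); print(R.round(3))
p=np.array([.485,.343]); print(delta([*p,.14]))
E
```

```text
green [ 0.4478 -0.0549  0.079 ] gap 0.0005
purple [0.4908 0.3556 0.0792] gap 0.0018
pink [ 0.4752 -0.3221  0.077 ] gap 0.0014
yellow [ 0.4809 -0.225   0.0781] gap 0.0012
top [235 251  26  26 538] [247.6 263.5] [0.476 0.192 0.045] [0.473 0.183 0.09 ]
top [289 250  11  12 103] [294.1 255.5] [0.492 0.095 0.045] [0.488 0.091 0.09 ]
scene [312 173  12  20 181] [317.6 183.5] [0.452 0.147 0.045] [0.5   0.077 0.09 ]
scene [327 172  26  30 628] [339.4 186.2] [0.495 0.163 0.045] [0.539 0.091 0.09 ]
scene [309 201  18  17 263] [317.3 209.1] [0.51  0.061 0.045] [ 0.553 -0.002  0.09 ]
[[-0.893  0.451 -0.   ]
 [ 0.451  0.893 -0.   ]
 [-0.    -0.001 -1.   ]]
[-0.27821125 -0.09994749  0.08652145]
```

Emit:
move_arm:
  xyz:
    - [-0.03,-0.009,0.01]
    - [-0.065,-0.02,0.02]
    - [-0.1,-0.031,0.03]
    - [-0.135,-0.042,0.04]
    - [-0.17,-0.053,0.05]
  yaw: [0.12,0.24,0.36,0.48,0.6]
  grip: 1
  squeeze: 20

```text
time: 0.72
eef_pos: [0.4107, 0.4326, 0.1765]
tcp_rot: [0.0, 0.511, 0.859, 0.0]
ft_force: [0.6, 1.1, 0.1]
grip_width: 0.0914
finger_force: 0.0
```

```bash
python3 - <<'E'
from h import *
o=env.get_obs(); R=rot(o["tcp_rot"]); print(o["eef_pos"],delta([.491,.355,.15]).round(4),np.arctan2(R[1,1],R[0,1]))
E
```

```text
[0.41066512 0.43259825 0.17646163] [-0.1065  0.0336  0.0265] 0.49731113237807495
```

Emit:
move_arm:
  xyz:
    - [-0.03,0.009,0.005]
    - [-0.06,0.018,0.01]
    - [-0.085,0.027,0.02]
    - [-0.1065,0.034,0.0265]
    - [-0.1065,0.034,0.0265]
  yaw: [0.12,0.24,0.36,0.48,0.5]

```text
time: 1.13
eef_pos: [0.4945, 0.3514, 0.1492]
tcp_rot: [0.002, 0.711, 0.703, -0.001]
ft_force: [0.3, -1.2, -0.0]
grip_width: 0.0916
finger_force: 0.0
```

```bash
python3 - <<'E'
from h import *
o=env.get_obs(); R=rot(o["tcp_rot"]); print(o["eef_pos"],delta([.491,.355,.04]).round(4),np.arctan2(R[1,1],R[0,1]))
t=env.camera("top");s=env.camera("scene")
cv2.imwrite("pics/a.png",np.vstack([cv2.resize(t["color"][200:320,80:300],(660,360)),cv2.resize(s["color"][80:200,300:520],(440,240))[:, :] if 0 else np.pad(cv2.resize(s["color"][80:200,300:520],(440,240)),((0,0),(0,220),(0,0)))])[:,:,::-1])
E
```

```text
[0.49445527 0.35143894 0.14915043] [ 0.0039 -0.0036  0.1091] -0.01101898893666624
```

View pics/a.png

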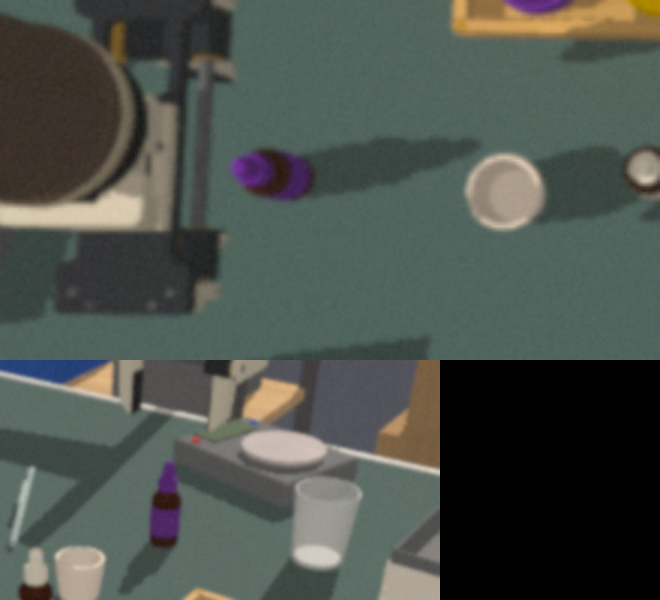

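The gripper's fingers straddle the purple bottle at (164,257), seen with perspective, and nothing was disturbed. I'll descend.

Emit:
move_arm:
  xyz:
    - [0,0,0.03]
    - [0,0,0.06]
    - [0,0,0.09]
    - [0,0,0.11]
    - [0,0,0.11]
  yaw: [0,0,0,0,0]

```text
time: 1.65
eef_pos: [0.4872, 0.3569, 0.0364]
tcp_rot: [-0.001, 0.705, 0.71, -0.003]
ft_force: [-1.2, -1.1, -0.8]
grip_width: 0.0916
finger_force: 0.0
```

Emit:
move_arm:
  xyz:
    - [0,0,0]
    - [0,0,0]
    - [0,0,0]
    - [0,0,0]
    - [0,0,0]
  yaw: [0,0,0,0,0]
  grip: -1
  squeeze: 20

```text
time: 2.07
eef_pos: [0.4913, 0.3576, 0.0415]
tcp_rot: [-0.0, 0.706, 0.708, 0.001]
ft_force: [0.3, -0.5, 0.9]
grip_width: 0.0637
finger_force: 0.0
```

Emit:
move_arm:
  xyz:
    - [0,0,0]
    - [0,0,0]
    - [0,0,0]
    - [0,0,0]
    - [0,0,0]
  yaw: [0,0,0,0,0]

```text
time: 2.48
eef_pos: [0.4908, 0.3569, 0.0402]
tcp_rot: [0.0, 0.706, 0.708, -0.0]
ft_force: [0.8, -0.6, 1.1]
grip_width: 0.0332
finger_force: 20.0
```

Emit:
move_arm:
  xyz:
    - [0,0,0]
    - [0,0,0]
  yaw: [0,0]

```text
time: 2.65
eef_pos: [0.4908, 0.3569, 0.0402]
tcp_rot: [0.0, 0.706, 0.708, 0.0]
ft_force: [0.7, 0.4, 1.4]
grip_width: 0.0333
finger_force: 20.0
```

Emit:
move_arm:
  xyz:
    - [0,0,-0.025]
    - [0,0,-0.05]
    - [-0.015,0.012,-0.075]
    - [-0.04,0.033,-0.08]
    - [-0.065,0.053,-0.08]
  yaw: [0,0,0,0,0]

```text
time: 3.07
eef_pos: [0.5453, 0.2933, 0.1227]
tcp_rot: [0.0, 0.705, 0.709, 0.002]
ft_force: [-0.1, -0.7, 0.2]
grip_width: 0.0336
finger_force: 20.0
```

Emit:
move_arm:
  xyz:
    - [-0.03,0.024,0]
    - [-0.06,0.049,0]
    - [-0.09,0.074,0]
    - [-0.11,0.09,0]
    - [-0.117,0.096,0]
  yaw: [0,0,0,0,0]

```text
time: 3.48
eef_pos: [0.6431, 0.1691, 0.1203]
tcp_rot: [0.002, 0.708, 0.706, -0.0]
ft_force: [0.3, -0.7, -0.1]
grip_width: 0.0331
finger_force: 20.0
```

Emit:
move_arm:
  xyz:
    - [0,0,0]
    - [0,0,0.01]
    - [0,0,0.02]
  yaw: [0,0,0]

```text
time: 3.73
eef_pos: [0.6394, 0.1779, 0.0996]
tcp_rot: [-0.001, 0.705, 0.709, 0.001]
ft_force: [-0.8, 0.1, -0.8]
grip_width: 0.0336
finger_force: 20.0
```

```bash
python3 - <<'E'
from h import *
o=env.get_obs(); R=rot(o["tcp_rot"]); print(o["eef_pos"],delta([.64,.1747,.054]).round(4))
s=env.camera("scene")
cv2.imwrite("pics/b.png",cv2.resize(s["color"][60:280,270:490],(440,440))[:,:,::-1])
E
```

```text
[0.63938375 0.17791185 0.09959795] [-0.0033  0.0006  0.0456]
```

View pics/b.png

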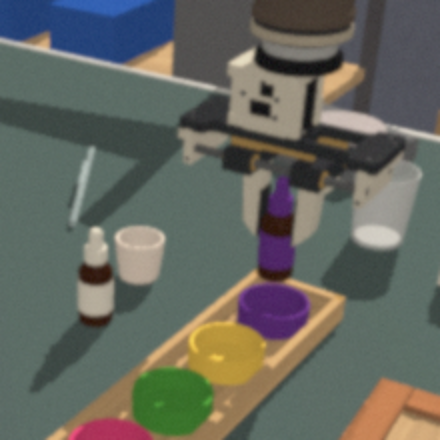

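The purple bottle hangs upright over the purple cup, with its bottom at crop (277,275). I'll lower it and release.

Emit:
move_arm:
  xyz:
    - [0,0,0.015]
    - [0,0,0.03]
    - [0,0,0.04]
    - [0,0,0.046]
    - [0,0,0.048]
  yaw: [0,0,0,0,0]

```text
time: 4.2
eef_pos: [0.6394, 0.1767, 0.0517]
tcp_rot: [-0.001, 0.706, 0.709, -0.0]
ft_force: [-5.6, -0.0, 16.2]
grip_width: 0.0332
finger_force: 20.0
```

Emit:
move_arm:
  xyz:
    - [0,0,0]
    - [0,0,0]
    - [0,0,0]
  yaw: [0,0,0]

```text
time: 4.45
eef_pos: [0.6403, 0.1758, 0.0524]
tcp_rot: [0.0, 0.706, 0.708, 0.0]
ft_force: [-0.2, 0.8, -1.2]
grip_width: 0.0335
finger_force: 20.0
```

Emit:
move_arm:
  xyz:
    - [0,0,0]
    - [0,0,0]
    - [0,0,0]
    - [0,0,0]
    - [0,0,0]
  yaw: [0,0,0,0,0]
  grip: 0.5

```text
time: 4.87
eef_pos: [0.6404, 0.1754, 0.0523]
tcp_rot: [0.0, 0.706, 0.708, 0.0]
ft_force: [0.3, -0.1, -0.1]
grip_width: 0.0618
finger_force: 0.0
```

Emit:
move_arm:
  xyz:
    - [0,0,-0.03]
    - [0,0,-0.06]
    - [0,0,-0.09]
    - [0,0,-0.1]
    - [0,0,-0.1]
  yaw: [0,0,0,0,0]
  grip: 1

```text
time: 5.28
eef_pos: [0.6423, 0.1757, 0.1557]
tcp_rot: [0.001, 0.706, 0.708, 0.003]
ft_force: [0.0, -0.6, 1.0]
grip_width: 0.0907
finger_force: 0.0
```

Emit:
move_arm:
  xyz:
    - [-0.02,-0.017,0]
    - [-0.047,-0.04,0]
    - [-0.075,-0.063,0]
    - [-0.1,-0.084,0]
    - [-0.128,-0.107,0]
  yaw: [0,0,0,0,0]

```text
time: 5.7
eef_pos: [0.5319, 0.0464, 0.1508]
tcp_rot: [-0.0, 0.706, 0.708, -0.001]
ft_force: [0.5, 0.0, 0.1]
grip_width: 0.0917
finger_force: 0.0
```

Emit:
move_arm:
  xyz:
    - [-0.028,-0.023,0]
    - [-0.056,-0.046,0]
    - [-0.085,-0.07,0]
    - [-0.1025,-0.0855,0.02]
    - [-0.1025,-0.0855,0.03]
  yaw: [0,0,0,0,0]

```text
time: 6.12
eef_pos: [0.4436, -0.0596, 0.1205]
tcp_rot: [-0.001, 0.708, 0.706, -0.002]
ft_force: [-0.4, 0.4, 0.1]
grip_width: 0.0916
finger_force: 0.0
```

Emit:
move_arm:
  xyz:
    - [0,0,0]
    - [0,0,0]
  yaw: [0,0]

```text
time: 6.28
eef_pos: [0.4479, -0.0555, 0.1215]
tcp_rot: [-0.001, 0.706, 0.708, -0.001]
ft_force: [0.5, -0.2, 0.9]
grip_width: 0.0914
finger_force: 0.0
```

```bash
python3 - <<'E'
from h import *
o=env.get_obs(); R=rot(o["tcp_rot"]); print(o["eef_pos"],delta([.4478,-.0549,.04]).round(4),o["tcp_rot"])
s=env.camera("scene")
cv2.imwrite("pics/c.png",cv2.resize(s["color"][60:340,170:470],(600,560))[:,:,::-1])
E
```

```text
[ 0.44790949 -0.05550774  0.12148285] [0.0006 0.     0.0815] [-6.36984602e-04  7.06144270e-01  7.08067338e-01 -7.13347616e-04]
```

View pics/c.png

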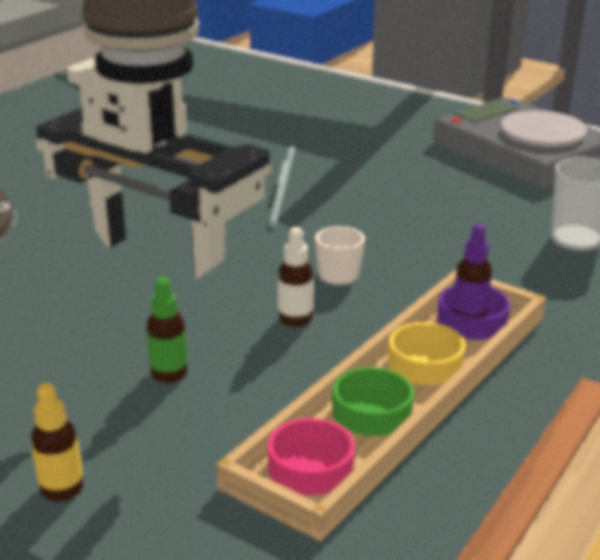

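The purple bottle stands in its cup at crop (473,280). The gripper straddles the green bottle at (165,330).

Emit:
move_arm:
  xyz:
    - [0,0,0.025]
    - [0,0,0.05]
    - [0,0,0.075]
    - [0,0,0.082]
    - [0,0,0.082]
  yaw: [0,0,0,0,0]

```text
time: 6.75
eef_pos: [0.448, -0.055, 0.0391]
tcp_rot: [-0.001, 0.706, 0.709, -0.001]
ft_force: [0.6, 0.2, 0.3]
grip_width: 0.092
finger_force: 0.0
```

Emit:
move_arm:
  xyz:
    - [0,0,0]
    - [0,0,0]
    - [0,0,0]
    - [0,0,0]
    - [0,0,0]
  yaw: [0,0,0,0,0]
  grip: -1

```text
time: 7.17
eef_pos: [0.4491, -0.0556, 0.041]
tcp_rot: [0.0, 0.706, 0.708, 0.001]
ft_force: [-0.3, 0.7, -0.6]
grip_width: 0.0632
finger_force: 0.0
```

Emit:
move_arm:
  xyz:
    - [0,0,0]
    - [0,0,0]
    - [0,0,0]
    - [0,0,0]
    - [0,0,0]
  yaw: [0,0,0,0,0]

```text
time: 7.58
eef_pos: [0.4485, -0.0557, 0.0402]
tcp_rot: [-0.0, 0.706, 0.708, 0.0]
ft_force: [0.4, -0.5, 0.1]
grip_width: 0.0334
finger_force: 20.0
```

Emit:
move_arm:
  xyz:
    - [0,0,0]
    - [0,0,0]
  yaw: [0,0]

```text
time: 7.75
eef_pos: [0.4485, -0.0557, 0.0402]
tcp_rot: [-0.0, 0.706, 0.708, 0.0]
ft_force: [0.0, 0.5, 1.0]
grip_width: 0.0331
finger_force: 20.0
```

Emit:
move_arm:
  xyz:
    - [0,0,-0.025]
    - [0,0,-0.05]
    - [0.005,0.02,-0.075]
    - [0.012,0.048,-0.08]
    - [0.02,0.08,-0.08]
  yaw: [0,0,0,0,0]

```text
time: 8.17
eef_pos: [0.5296, -0.0355, 0.1225]
tcp_rot: [0.001, 0.706, 0.708, 0.001]
ft_force: [0.7, 0.1, -0.8]
grip_width: 0.0332
finger_force: 20.0
```

Emit:
move_arm:
  xyz:
    - [0.008,0.033,0]
    - [0.016,0.066,0]
    - [0.024,0.095,0]
    - [0.027,0.108,0]
    - [0.027,0.108,0]
  yaw: [0,0,0,0,0]

```text
time: 8.58
eef_pos: [0.6389, -0.0066, 0.1195]
tcp_rot: [0.0, 0.705, 0.709, 0.0]
ft_force: [-0.4, 0.2, -0.6]
grip_width: 0.0331
finger_force: 20.0
```

Emit:
move_arm:
  xyz:
    - [0,0,0]
    - [0,0,0.01]
    - [0,0,0.02]
    - [0,0,0.02]
  yaw: [0,0,0,0]

```text
time: 8.92
eef_pos: [0.6338, -0.0084, 0.0977]
tcp_rot: [-0.001, 0.706, 0.708, -0.001]
ft_force: [-0.2, 0.9, -1.5]
grip_width: 0.0334
finger_force: 20.0
```

Emit:
move_arm:
  xyz:
    - [0,0,0.015]
    - [0,0,0.03]
    - [0,0,0.039]
    - [0,0,0.045]
    - [0,0,0.0475]
  yaw: [0,0,0,0,0]

```text
time: 9.33
eef_pos: [0.6355, -0.0082, 0.0521]
tcp_rot: [-0.001, 0.706, 0.708, -0.001]
ft_force: [-6.9, -0.1, 18.2]
grip_width: 0.0333
finger_force: 20.0
```

Emit:
move_arm:
  xyz:
    - [0,0,0]
    - [0,0,0]
    - [0,0,0]
  yaw: [0,0,0]

```text
time: 9.58
eef_pos: [0.6368, -0.0082, 0.0532]
tcp_rot: [0.0, 0.706, 0.708, 0.0]
ft_force: [-0.2, -0.4, -1.6]
grip_width: 0.0332
finger_force: 20.0
```

Emit:
move_arm:
  xyz:
    - [0,0,0]
    - [0,0,0]
    - [0,0,0]
    - [0,0,0]
    - [0,0,0]
  yaw: [0,0,0,0,0]
  grip: 0.5

```text
time: 10.0
eef_pos: [0.6364, -0.0081, 0.0528]
tcp_rot: [0.0, 0.706, 0.708, 0.0]
ft_force: [-0.5, -0.9, 0.2]
grip_width: 0.0621
finger_force: 0.0
```

Emit:
move_arm:
  xyz:
    - [0,0,-0.03]
    - [0,0,-0.06]
    - [0,0,-0.09]
    - [0,0,-0.1]
    - [0,0,-0.1]
  yaw: [0,0,0,0,0]
  grip: 1

```text
time: 10.42
eef_pos: [0.6384, -0.0083, 0.1561]
tcp_rot: [0.002, 0.706, 0.708, 0.002]
ft_force: [-0.0, 0.1, -0.3]
grip_width: 0.091
finger_force: 0.0
```

Emit:
move_arm:
  xyz:
    - [-0.02,-0.015,0]
    - [-0.047,-0.034,0]
    - [-0.075,-0.054,0]
    - [-0.1,-0.072,0]
    - [-0.128,-0.092,0]
  yaw: [0,0,0,0,0]

```text
time: 10.83
eef_pos: [0.5433, -0.1367, 0.1515]
tcp_rot: [-0.001, 0.706, 0.708, -0.0]
ft_force: [0.7, -0.4, -0.2]
grip_width: 0.0923
finger_force: 0.0
```

Emit:
move_arm:
  xyz:
    - [-0.028,-0.02,0]
    - [-0.056,-0.04,0]
    - [-0.08,-0.057,0]
    - [-0.0885,-0.0635,0.02]
    - [-0.0885,-0.0635,0.03]
  yaw: [0,0,0,0,0]

```text
time: 11.25
eef_pos: [0.4784, -0.2278, 0.1211]
tcp_rot: [-0.001, 0.708, 0.706, -0.001]
ft_force: [-0.2, 0.0, 0.3]
grip_width: 0.0921
finger_force: 0.0
```

Emit:
move_arm:
  xyz:
    - [0,0,0]
    - [0,0,0]
  yaw: [0,0]

```text
time: 11.42
eef_pos: [0.4814, -0.2237, 0.1217]
tcp_rot: [-0.001, 0.706, 0.709, -0.0]
ft_force: [0.2, -0.6, -0.0]
grip_width: 0.0918
finger_force: 0.0
```

```bash
python3 - <<'E'
from h import *
o=env.get_obs(); print(o["eef_pos"],delta([.4809,-.225,.04]).round(4),o["tcp_rot"])
s=env.camera("scene")
cv2.imwrite("pics/d.png",cv2.resize(s["color"][60:360,70:470],(800,600))[:,:,::-1])
E
```

```text
[ 0.48138692 -0.22366772  0.12166964] [-0.0014 -0.0003  0.0817] [-1.22652941e-03  7.05651268e-01  7.08558159e-01 -3.46375328e-04]
```

View pics/d.png

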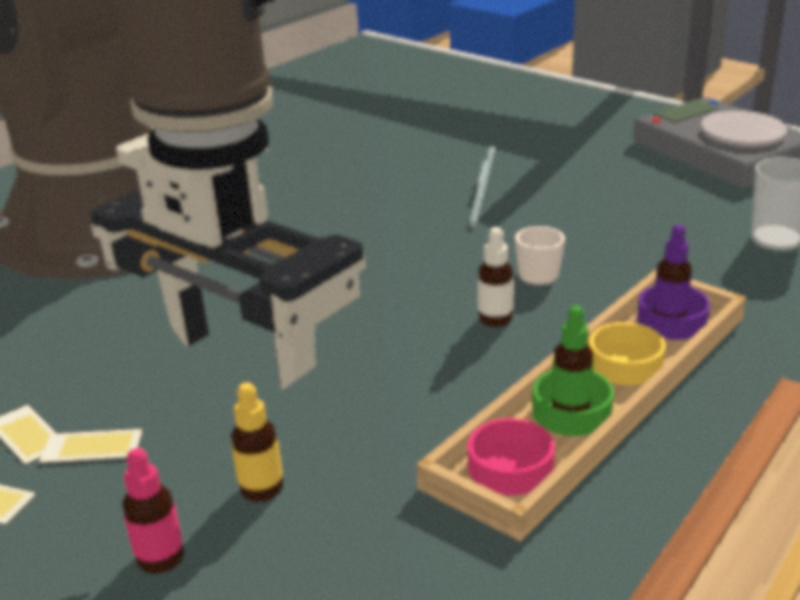

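Purple at (675,275) and green at (573,355) stand in their cups. The gripper is over the yellow bottle at (255,440).

Emit:
move_arm:
  xyz:
    - [0,0,0.025]
    - [0,0,0.05]
    - [0,0,0.075]
    - [0,0,0.082]
    - [0,0,0.082]
  yaw: [0,0,0,0,0]

```text
time: 11.88
eef_pos: [0.4812, -0.2237, 0.0395]
tcp_rot: [-0.001, 0.705, 0.709, -0.001]
ft_force: [-0.3, 0.9, 0.0]
grip_width: 0.0921
finger_force: 0.0
```

Emit:
move_arm:
  xyz:
    - [0,0,0]
    - [0,0,0]
    - [0,0,0]
    - [0,0,0]
    - [0,0,0]
  yaw: [0,0,0,0,0]
  grip: -1

```text
time: 12.3
eef_pos: [0.482, -0.2252, 0.0415]
tcp_rot: [0.001, 0.706, 0.708, 0.0]
ft_force: [0.0, -0.2, -1.1]
grip_width: 0.0629
finger_force: 0.0
```

Emit:
move_arm:
  xyz:
    - [0,0,0]
    - [0,0,0]
    - [0,0,0]
    - [0,0,0]
    - [0,0,0]
  yaw: [0,0,0,0,0]

```text
time: 12.72
eef_pos: [0.4815, -0.2251, 0.0407]
tcp_rot: [0.0, 0.706, 0.708, 0.0]
ft_force: [0.2, 0.3, 0.8]
grip_width: 0.033
finger_force: 20.0
```

Emit:
move_arm:
  xyz:
    - [0,0,0]
    - [0,0,0]
  yaw: [0,0]

```text
time: 12.88
eef_pos: [0.4815, -0.2251, 0.0407]
tcp_rot: [-0.0, 0.706, 0.708, 0.0]
ft_force: [-0.2, -0.4, 0.6]
grip_width: 0.0333
finger_force: 20.0
```

Emit:
move_arm:
  xyz:
    - [0,0,-0.025]
    - [0,0,-0.055]
    - [0,0,-0.09]
    - [0.01,0.005,-0.12]
    - [0.03,0.015,-0.14]
  yaw: [0,0,0,0,0]

```text
time: 13.3
eef_pos: [0.4959, -0.198, 0.1838]
tcp_rot: [0.002, 0.708, 0.706, 0.0]
ft_force: [1.1, -0.4, -1.4]
grip_width: 0.0332
finger_force: 20.0
```

Emit:
move_arm:
  xyz:
    - [0.03,0.015,0]
    - [0.06,0.03,0]
    - [0.09,0.045,0]
    - [0.12,0.06,0]
    - [0.15,0.077,0]
  yaw: [0,0,0,0,0]

```text
time: 13.72
eef_pos: [0.573, -0.0433, 0.1807]
tcp_rot: [-0.0, 0.706, 0.708, -0.0]
ft_force: [0.3, -0.5, -0.5]
grip_width: 0.0332
finger_force: 20.0
```

Emit:
move_arm:
  xyz:
    - [0.03,0.015,0]
    - [0.06,0.03,0]
    - [0.09,0.045,0]
    - [0.115,0.058,0]
    - [0.129,0.066,0]
  yaw: [0,0,0,0,0]

```text
time: 14.13
eef_pos: [0.6392, 0.0891, 0.1801]
tcp_rot: [-0.001, 0.705, 0.71, 0.0]
ft_force: [0.2, 0.2, -1.7]
grip_width: 0.0335
finger_force: 20.0
```

Emit:
move_arm:
  xyz:
    - [0,0,0]
    - [0,0,0]
    - [0,0,0]
  yaw: [0,0,0]

```text
time: 14.38
eef_pos: [0.6381, 0.0831, 0.1804]
tcp_rot: [0.0, 0.706, 0.708, -0.001]
ft_force: [-0.4, -0.9, -0.5]
grip_width: 0.033
finger_force: 20.0
```

```bash
python3 - <<'E'
from h import *
print(delta([.6385,.0835,.053]).round(4))
s=env.camera("scene")
cv2.imwrite("pics/e.png",cv2.resize(s["color"][60:360,220:470],(500,600))[:,:,::-1])
E
```

```text
[0.0005 0.0005 0.1274]
```

View pics/e.png

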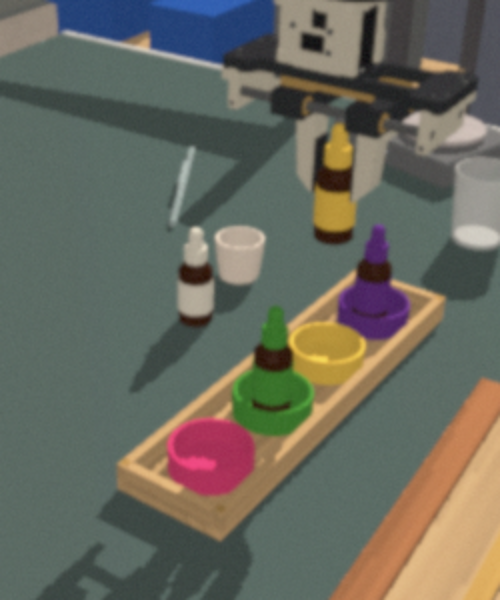

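The yellow bottle hangs upright above the yellow cup at crop (328,350). I'll lower it and release.

Emit:
move_arm:
  xyz:
    - [0,0,0.02]
    - [0,0,0.045]
    - [0,0,0.07]
    - [0,0,0.09]
    - [0,0,0.1]
  yaw: [0,0,0,0,0]

```text
time: 14.85
eef_pos: [0.6368, 0.0827, 0.0784]
tcp_rot: [-0.001, 0.707, 0.707, -0.002]
ft_force: [-0.7, 0.2, -0.3]
grip_width: 0.0333
finger_force: 20.0
```

Emit:
move_arm:
  xyz:
    - [0,0,0.01]
    - [0,0,0.018]
    - [0,0,0.024]
    - [0,0,0.0275]
    - [0,0,0.0275]
  yaw: [0,0,0,0,0]

```text
time: 15.27
eef_pos: [0.6389, 0.0843, 0.0532]
tcp_rot: [0.0, 0.706, 0.708, 0.0]
ft_force: [-0.4, -0.7, -0.7]
grip_width: 0.0335
finger_force: 20.0
```

Emit:
move_arm:
  xyz:
    - [0,0,0]
    - [0,0,0]
    - [0,0,0]
  yaw: [0,0,0]

```text
time: 15.52
eef_pos: [0.6389, 0.0845, 0.0538]
tcp_rot: [0.0, 0.706, 0.708, 0.0]
ft_force: [-0.3, 0.1, -0.7]
grip_width: 0.0336
finger_force: 20.0
```

Emit:
move_arm:
  xyz:
    - [0,0,0]
    - [0,0,0]
    - [0,0,0]
    - [0,0,0]
    - [0,0,0]
  yaw: [0,0,0,0,0]
  grip: 0.5

```text
time: 15.93
eef_pos: [0.6387, 0.0844, 0.0533]
tcp_rot: [0.0, 0.706, 0.708, 0.0]
ft_force: [-0.3, 0.2, -0.1]
grip_width: 0.0622
finger_force: 0.0
```

Emit:
move_arm:
  xyz:
    - [0,0,-0.03]
    - [0,0,-0.06]
    - [0,0,-0.09]
    - [0,0,-0.11]
    - [0,0,-0.11]
  yaw: [0,0,0,0,0]
  grip: 1

```text
time: 16.35
eef_pos: [0.6413, 0.0844, 0.1682]
tcp_rot: [0.002, 0.706, 0.708, 0.003]
ft_force: [0.9, -0.3, 0.2]
grip_width: 0.0909
finger_force: 0.0
```

Emit:
move_arm:
  xyz:
    - [-0.02,-0.01,0]
    - [-0.05,-0.022,0]
    - [-0.085,-0.036,0]
    - [-0.12,-0.05,0]
    - [-0.155,-0.065,0]
  yaw: [0,0,0,0,0]

```text
time: 16.77
eef_pos: [0.5731, -0.072, 0.1628]
tcp_rot: [-0.0, 0.706, 0.708, -0.0]
ft_force: [0.7, -0.6, -0.1]
grip_width: 0.0916
finger_force: 0.0
```

Emit:
move_arm:
  xyz:
    - [-0.033,-0.013,0]
    - [-0.066,-0.026,0]
    - [-0.099,-0.039,0]
    - [-0.132,-0.052,0]
    - [-0.165,-0.065,0]
  yaw: [0,0,0,0,0]

```text
time: 17.18
eef_pos: [0.5085, -0.2373, 0.1629]
tcp_rot: [-0.0, 0.706, 0.708, -0.0]
ft_force: [0.8, 0.4, 0.2]
grip_width: 0.0915
finger_force: 0.0
```

Emit:
move_arm:
  xyz:
    - [-0.03,-0.012,0]
    - [-0.06,-0.024,0]
    - [-0.08,-0.032,0.015]
    - [-0.0865,-0.0347,0.035]
    - [-0.0865,-0.0347,0.04]
  yaw: [0,0,0,0,0]

```text
time: 17.6
eef_pos: [0.4722, -0.3244, 0.1208]
tcp_rot: [-0.001, 0.708, 0.707, -0.001]
ft_force: [-0.9, -0.2, -0.4]
grip_width: 0.0921
finger_force: 0.0
```

Emit:
move_arm:
  xyz:
    - [0,0,0]
    - [0,0,0]
    - [0,0,0]
  yaw: [0,0,0]

```text
time: 17.85
eef_pos: [0.4762, -0.3215, 0.1239]
tcp_rot: [0.0, 0.705, 0.709, 0.0]
ft_force: [-0.0, -0.1, -0.0]
grip_width: 0.0919
finger_force: 0.0
```

```bash
python3 - <<'E'
from h import *
print(delta([.4752,-.3221,.04]).round(4))
s=env.camera("scene")
cv2.imwrite("pics/f.png",cv2.resize(s["color"][60:360,70:470],(800,600))[:,:,::-1])
E
```

```text
[-0.0006 -0.0011  0.0839]
```

View pics/f.png

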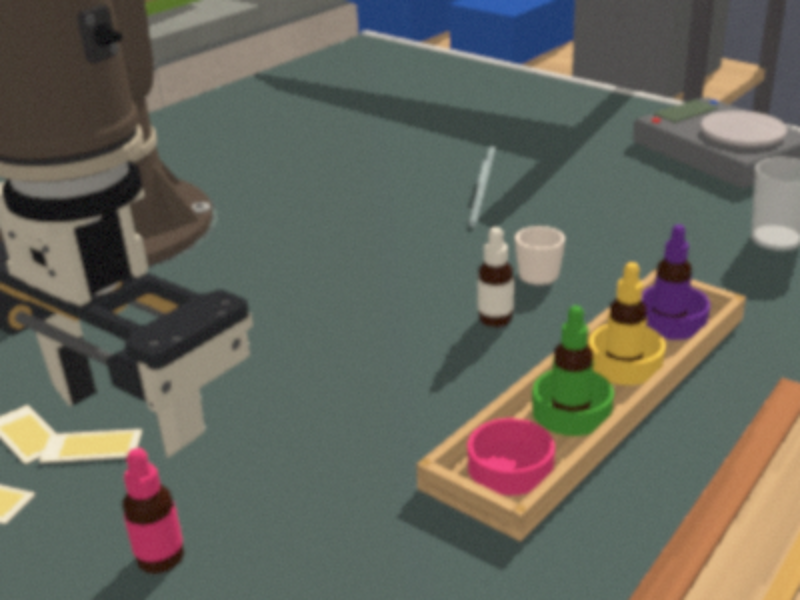

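Three bottles stand in their own cups, with yellow at (628,310). The gripper is over the pink bottle at (150,510).

Emit:
move_arm:
  xyz:
    - [0,0,0.025]
    - [0,0,0.05]
    - [0,0,0.075]
    - [0,0,0.083]
    - [0,0,0.083]
  yaw: [0,0,0,0,0]

```text
time: 18.32
eef_pos: [0.4746, -0.3213, 0.039]
tcp_rot: [-0.001, 0.706, 0.709, -0.0]
ft_force: [-0.3, 0.1, 0.6]
grip_width: 0.0917
finger_force: 0.0
```

Emit:
move_arm:
  xyz:
    - [0,0,0]
    - [0,0,0]
    - [0,0,0]
    - [0,0,0]
    - [0,0,0]
  yaw: [0,0,0,0,0]
  grip: -1

```text
time: 18.73
eef_pos: [0.4756, -0.3228, 0.0411]
tcp_rot: [0.001, 0.706, 0.708, 0.0]
ft_force: [-0.2, 0.3, 0.4]
grip_width: 0.0624
finger_force: 0.0
```

Emit:
move_arm:
  xyz:
    - [0,0,0]
    - [0,0,0]
    - [0,0,0]
    - [0,0,0]
    - [0,0,0]
  yaw: [0,0,0,0,0]

```text
time: 19.15
eef_pos: [0.4751, -0.3226, 0.0402]
tcp_rot: [-0.0, 0.706, 0.708, 0.0]
ft_force: [-0.2, 0.2, 0.4]
grip_width: 0.0329
finger_force: 19.9
```

Emit:
move_arm:
  xyz:
    - [0,0,0]
    - [0,0,0]
  yaw: [0,0]

```text
time: 19.32
eef_pos: [0.4751, -0.3226, 0.0402]
tcp_rot: [0.0, 0.706, 0.708, 0.0]
ft_force: [-0.7, -0.1, 0.1]
grip_width: 0.033
finger_force: 19.9
```

Emit:
move_arm:
  xyz:
    - [0,0,-0.025]
    - [0,0,-0.05]
    - [0.01,0.007,-0.075]
    - [0.035,0.025,-0.08]
    - [0.065,0.046,-0.08]
  yaw: [0,0,0,0,0]

```text
time: 19.73
eef_pos: [0.5212, -0.26, 0.1228]
tcp_rot: [0.002, 0.708, 0.706, 0.0]
ft_force: [0.9, -0.9, -1.6]
grip_width: 0.0332
finger_force: 19.9
```

Emit:
move_arm:
  xyz:
    - [0.03,0.022,0]
    - [0.06,0.043,0]
    - [0.09,0.065,0]
    - [0.12,0.086,0]
    - [0.145,0.104,0]
  yaw: [0,0,0,0,0]

```text
time: 20.15
eef_pos: [0.6256, -0.109, 0.12]
tcp_rot: [-0.0, 0.705, 0.709, 0.0]
ft_force: [0.3, 0.4, -1.0]
grip_width: 0.0333
finger_force: 19.9
```

Emit:
move_arm:
  xyz:
    - [0.0133,0.0096,0]
    - [0.0133,0.0096,0]
    - [0.0133,0.0096,0.01]
    - [0.0133,0.0096,0.02]
    - [0.0133,0.0096,0.02]
  yaw: [0,0,0,0,0]

```text
time: 20.57
eef_pos: [0.6315, -0.1005, 0.0975]
tcp_rot: [-0.001, 0.707, 0.707, -0.002]
ft_force: [-0.2, -0.6, -2.5]
grip_width: 0.0331
finger_force: 19.9
```

```bash
python3 - <<'E'
from h import *
print(delta([.6341,-.0993,.053]).round(4))
s=env.camera("scene")
cv2.imwrite("pics/g.png",cv2.resize(s["color"][60:360,220:470],(500,600))[:,:,::-1])
E
```

```text
[0.0012 0.0028 0.0445]
```

View pics/g.png

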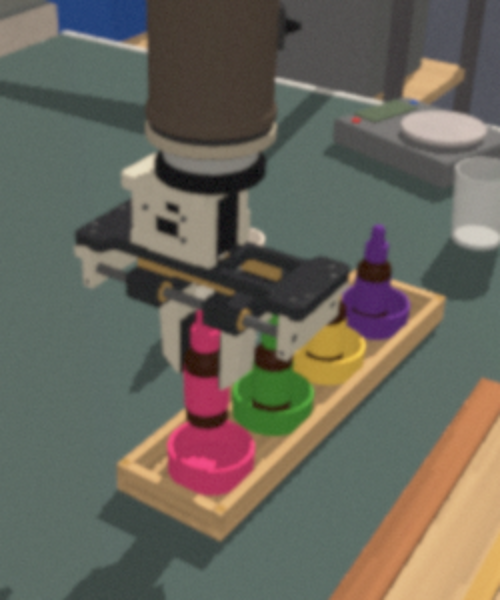

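The pink bottle hangs upright over the pink cup at (210,440). I'll lower it and release.

Emit:
move_arm:
  xyz:
    - [0,0,0.012]
    - [0,0,0.025]
    - [0,0,0.036]
    - [0,0,0.043]
    - [0,0,0.047]
  yaw: [0,0,0,0,0]

```text
time: 21.03
eef_pos: [0.6334, -0.0988, 0.0516]
tcp_rot: [-0.001, 0.706, 0.708, -0.0]
ft_force: [1.4, 0.3, 14.8]
grip_width: 0.0329
finger_force: 20.0
```

Emit:
move_arm:
  xyz:
    - [0,0,0]
    - [0,0,0]
    - [0,0,0]
  yaw: [0,0,0]

```text
time: 21.28
eef_pos: [0.6341, -0.0989, 0.0533]
tcp_rot: [0.0, 0.706, 0.708, 0.0]
ft_force: [-0.2, 0.1, -0.8]
grip_width: 0.033
finger_force: 20.0
```

Emit:
move_arm:
  xyz:
    - [0,0,0]
    - [0,0,0]
    - [0,0,0]
    - [0,0,0]
    - [0,0,0]
  yaw: [0,0,0,0,0]
  grip: 0.5

```text
time: 21.7
eef_pos: [0.6341, -0.0988, 0.0534]
tcp_rot: [0.0, 0.706, 0.708, 0.0]
ft_force: [-0.4, -0.6, 0.7]
grip_width: 0.062
finger_force: 0.0
```

Emit:
move_arm:
  xyz:
    - [0,0,-0.03]
    - [0,0,-0.06]
    - [0,0,-0.09]
    - [0,0,-0.12]
    - [0,0,-0.13]
  yaw: [0,0,0,0,0]
  grip: 1

```text
time: 22.12
eef_pos: [0.636, -0.0995, 0.188]
tcp_rot: [0.002, 0.706, 0.708, 0.002]
ft_force: [0.8, -0.8, 0.2]
grip_width: 0.0908
finger_force: 0.0
```

Emit:
move_arm:
  xyz:
    - [-0.02,-0.03,0]
    - [-0.04,-0.06,0]
    - [-0.06,-0.09,0]
    - [-0.08,-0.12,0]
    - [-0.09,-0.14,0]
  yaw: [0,0,0,0,0]

```text
time: 22.53
eef_pos: [0.4909, -0.1919, 0.1832]
tcp_rot: [-0.0, 0.707, 0.707, -0.001]
ft_force: [0.6, -0.5, -0.5]
grip_width: 0.0917
finger_force: 0.0
```

Emit:
move_arm:
  xyz:
    - [0,0,0]
    - [0,0,0]
    - [0,0,0]
  yaw: [0,0,0]

```text
time: 22.78
eef_pos: [0.495, -0.1887, 0.1833]
tcp_rot: [0.0, 0.706, 0.708, 0.0]
ft_force: [0.2, 0.4, -0.3]
grip_width: 0.0915
finger_force: 0.0
```

```bash
python3 - <<'E'
from h import *
s=env.camera("scene")
cv2.imwrite("pics/i.png",cv2.resize(s["color"][60:360,70:470],(800,600))[:,:,::-1])
E
```

```text
(no output)
```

View pics/i.png

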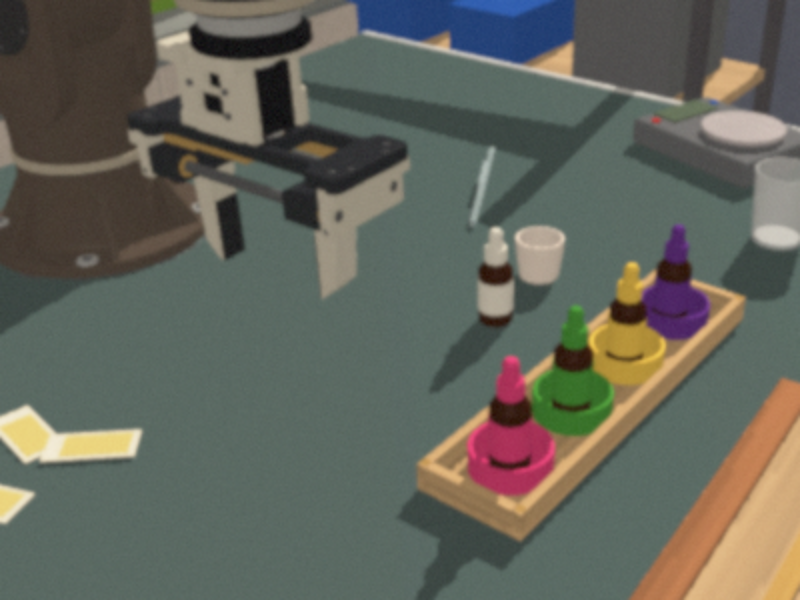

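All four bottles stand upright in their own cups: pink (510,410), green (573,355), yellow (628,310) and purple (675,270). The water bottle and mixing cup have not moved, and the gripper is clear.

```bash
python3 -c "
from cell import env
print(env.job_done())"
```

```text
the job is handed in; nothing more can be done
None
```

All four sensitiser bottles are upright in the cups of their own colour and released, the water bottle and mixing cup are still where they started, and the job was handed in about 23 s into the 96 s limit; no verdict came back.

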